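# Put the drill-press kit back in its caddy

### The job

The drilling is done, so put the drill-press kit back in the wooden caddy: push the yellow telescopic chuck guard fully closed and stand it upright in the round recess, and set each of the three red hole saws, teeth down, over the wooden plug that matches its size. Everything must sit fully down in its own place and be let go.

Things in the scene. Friction and masses are not known exactly. Their poses are not given: they have to be found in the camera images.
- saw_large: loose large hole saw: red steel cup, 60 mm outside, 54 mm bore, 44 mm tall, standing mouth (teeth) down, flat steel top with a dark hole; hollow to 40 mm above the underside. Origin: centre of its toothed underside, z up; yaw does not matter. Grip it across the outside.
- saw_medium: loose medium-sized hole saw: red steel cup, 46 mm outside, 40 mm bore, 44 mm tall, standing mouth (teeth) down, flat steel top with a dark hole; hollow to 40 mm above the underside. Origin: centre of its toothed underside, z up; yaw does not matter. Grip it across the outside.
- saw_small: loose small hole saw: red steel cup, 32 mm outside, 26 mm bore, 44 mm tall, standing mouth (teeth) down, flat steel top with a dark hole; hollow to 40 mm above the underside. Origin: centre of its toothed underside, z up; yaw does not matter. Grip it across the outside.
- guard: loose telescopic chuck guard on its black collar (56 mm diameter, 12 mm high): outer yellow sleeve 50 mm diameter up to 60 mm, out of it a middle sleeve (43 mm), out of that an innermost one (36 mm) with a flat black cap. Origin: centre of the collar's underside, z up. Cap top at 66 mm + both joint values. Lift by the outer sleeve (12 to 55 mm up).
- guard_mid (a joint): how far the guard's middle sleeve (with the innermost one in it) stands out of the outer sleeve, in m: 0 = fully home, at most 0.036. Stiff: it slides at about 6 N and stays where it is left.
- guard_inner (a joint): how far the guard's innermost sleeve stands out of the middle one, in m: 0 = fully home, at most 0.036. It slides at about 3 N and stays where it is left, so pressing straight down on the middle of the cap closes this sleeve first and then the middle one.
- tile_large: fixed plywood tile 80x80x14 mm, 5 mm above the table in the caddy; in its middle a wooden plug, 44 mm diameter, 25 mm high (top 6 mm tapered by 4.5 mm all round), with a dark ring 62 mm wide at its foot: place of the large saw, which rests on the tile top round the plug (5 mm play). Origin: centre of the tile's underside, z up, x and y along the sides; seat 14 mm above it.
- tile_medium: fixed plywood tile 80x80x14 mm, 5 mm above the table in the caddy; in its middle a wooden plug, 30 mm diameter, 25 mm high (top 6 mm tapered by 4.5 mm all round), with a dark ring 48 mm wide at its foot: place of the medium-sized saw, which rests on the tile top round the plug (5 mm play). Origin: centre of the tile's underside, z up, x and y along the sides; seat 14 mm above it.
- tile_small: fixed plywood tile 80x80x14 mm, 5 mm above the table in the caddy; in its middle a wooden plug, 16 mm diameter, 25 mm high (top 6 mm tapered by 4.5 mm all round), with a dark ring 34 mm wide at its foot: place of the small saw, which rests on the tile top round the plug (5 mm play). Origin: centre of the tile's underside, z up, x and y along the sides; seat 14 mm above it.
- tile_guard: fixed plywood tile 80x80x14 mm in the caddy with a round dark recess, 66 mm diameter, 8 mm deep: place of the guard's collar. Origin: centre of the underside, z up; recess floor 6 mm above it. The four tiles stand 2 by 2, 83 mm between centres, in a dark wooden tray (rim 16 mm high): neighbours lie along a tile's x and y, finger room along its diagonals.
There are look-alikes about, which are no part of the job. What is shaped like the guard but purple is not meant.

How it is judged:
By the outcome, as a careful person would: the job done as asked, in the order asked, and still so for the second after the job is handed in, with the robot touching nothing.
It also fails if it takes over 128 s, if anything falls off the work surface, if the arm or the gripper's body presses on something with over 40 N, if the wrist force passes 120 N, or if a joint passes its speed limit or range.

### The arm

A 7-joint arm with a two-finger parallel gripper is mounted at the origin on the work surface; the furniture and walls round the work are solid. World frame = base frame: x ahead of the robot, y to its left, z up, the work surface at z = 0. Lengths are in m, angles in rad, forces in N, time in s.
With the tool pointing down it reaches from about 0.425 to 0.95 m from the base axis. Payload 4.7 kg.
Tool frame: the origin (TCP) lies between the finger pads; the fingertips stand 11 mm ahead of it and the grasp point (between the pads) lies 8 mm behind it; z points along the fingers, y is the line along which they close (so a half turn about z gives the same grasp; the last joint's range is limited). The gripper opens to 87 mm and grips with 3 to 60 N. Pads are 19 mm wide; open, the fingers measure 117 mm over their backs; the gripper's body (75 mm by 190 mm) begins 51 mm behind the grasp point.
Start: joints at [-1.317, 0.469, -0.049, 1.532, 0.024, 1.141, -0.082], TCP at [0.188, 0.648, 0.234] pointing down, gripper open.
Joint ranges: [-2.59, 2.59], [-0.33, 1.99], [-1.39, 1.29], [0.1, 2.45], [-1.04, 4.18], [0.21, 1.99], [-2.66, 2.66]. Speed limits (rad/s): [2.57, 2.57, 3.14, 3.14, 3.14, 3.14, 3.14].

### API

Orientations are given as a unit quaternion [w, x, y, z].
In Python, from bench import * gives the robot as it stands. The module is installed in compiled form; this text tells all that it offers.
- The arm moves only by the tool servo_tool, never from a script. Its argument "moves" is a list of rows, each an object of numbers: "ax", "ay", "az": the turn, a rotation vector about the tool's x, y, z in rad; "x", "y", "z": the shift along the tool's x, y, z in cm; "claw": the closure, from -1 (fully open) to 1 (shut). In form: [{"ax": .., "ay": .., "az": .., "x": .., "y": .., "z": .., "claw": ..}, ...]. A call has 1 to 20 rows; each row is the pose to reach, as a shift and turn from the pose commanded when the call began, along the tool's axes at that moment; what a row does not reach only later rows make up. A row lasts 1/10 s, in which the tool goes at most 50 mm and 8.59 degrees, less where a joint would pass 70% of its speed; a pose out of reach is approached as far as the arm can. A call with a gripper value outside its range is refused whole. The fingers move at their own pace and stop on an object; the grip force is fixed at half the most. Time passes only in rows, so rows that repeat a pose let the fingers close. It gives the time, the measured TCP pose, the force, the opening and the grip force at its end, in the units of the state.
- state(): the state, without advancing time (a new reading comes with each control period).
- read_camera(name): name is "side" or "top" or "wrist"; returns a dict with "color" (400x640x3 uint8, red, green, blue), "fx", "fy", "cx", "cy" (pixels), "R" (3x3) and "t" (3): a world point X has camera coordinates R X + t. Camera axes: x right, y down, z forward; pixel columns grow to the right and rows downward; lengths in m; the calibration is good to about 2 mm. A picture is of the moment at which its call begins. There is no depth.
- job_done(): hands the job in; it is judged then, once.
The state is a dict: "time_s": time; "qpos": joint angles; "qvel": joint speeds; "joint_efforts": joint torques, N m; "position": TCP position; "tcp_rot": TCP orientation; "force": force on the tool from outside, world axes, zero at the start; "moment": the same for the moment, N m; "finger_gap": opening from 0.0 (shut) to 1.0 (fully open); "gripper_force": force on a finger pad.
Only numpy, scipy, OpenCV 4.12 (cv2) and the standard library are available. Lean on these libraries where they do the work, as an engineer would, in place of code of your own. Each camera call takes 0.05 s, during which the arm holds its last target. There are 200 camera calls.

## Working session

There is one attempt and no reset: what is moved stays moved. The work goes in short steps, Python scripts to look and compute and a tool call to move; the robot and the scene stay as the last step left them, time stands still between calls to the robot, and variables do not carry over. Pictures are saved under pics/ and viewed, at most 14 in all, crops included, and the job is handed in when it is done.

Besides the shell and the picture viewer there is one more tool, called as a command line: name --argument value ..., lists and objects as JSON in quotes. servo_tool: Moves the arm, as the interface text tells. Its arguments: {"type":"object","properties":{"moves":{"type":"array","items":{"type":"object","properties":{"ax":{"type":"number"},"ay":{"type":"number"},"az":{"type":"number"},"x":{"type":"number"},"y":{"type":"number"},"z":{"type":"number"},"claw":{"type":"number"}}}}},"required":["moves"]}

```bash
mkdir -p pics; python3 - <<'E'
from bench import *
import cv2, numpy as np
s=state(); print({k:np.round(v,4).tolist() for k,v in s.items()})
for n in ["side","top","wrist"]:
    c=read_camera(n); cv2.imwrite(f"pics/{n}0.png",c["color"][:,:,::-1]); print(n,c["fx"],c["fy"],c["cx"],c["cy"],np.round(c["R"],3).tolist(),np.round(c["t"],3).tolist(), np.round(-np.array(c["R"]).T@c["t"],3))
E
```

```text
{'time_s': 0.0, 'qpos': [-1.3169, 0.4694, -0.0485, 1.5337, 0.0241, 1.141, -0.0823], 'qvel': [-0.0021, 0.0007, 0.0001, -0.0002, 0.0007, -0.0013, -0.0009], 'joint_efforts': [-0.0001, -50.7976, -0.0807, -23.6151, -0.0613, 0.0381, 0.0002], 'position': [0.1882, 0.6476, 0.2325], 'tcp_rot': [-0.0001, 0.1409, 0.99, -0.001], 'force': [-0.8684, 0.0191, 0.0717], 'moment': [0.0086, 0.0486, 0.0108], 'gripper_force': 0.0, 'finger_gap': 1.0031}
side 381.174823907313 381.174823907313 316.18822848335407 193.55580239774247 [[0.486, 0.874, -0.004], [0.668, -0.374, -0.643], [-0.564, 0.31, -0.766]] [-0.559, -0.163, 1.135] [1.02  0.076 0.762]
top 471.73867214493526 471.73867214493526 312.0506739758083 198.66050313325425 [[-0.007, -1.0, -0.023], [-0.989, 0.01, -0.145], [0.145, 0.022, -0.989]] [0.375, 0.477, 0.966] [0.334 0.348 1.034]
wrist 323.7532585519704 323.7532585519704 318.12802631439985 195.58844886811116 [[0.278, 0.961, -0.002], [0.932, -0.269, 0.244], [0.234, -0.07, -0.97]] [-0.674, -0.03, 0.39] [0.123 0.666 0.384]
```

View pics/top0.png

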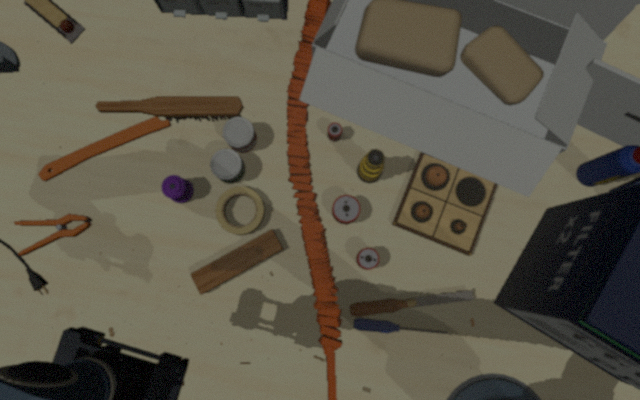

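View pics/side0.png

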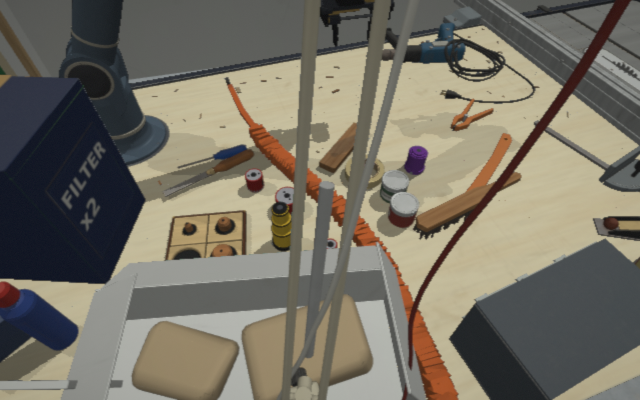

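The top view shows red-rimmed saw candidates at (335,131), (347,209) and (368,258), and grey-topped tins at (239,134) and (227,165). The yellow guard is at (371,166), the purple look-alike at (177,189), and the caddy around (447,202). The side view is partly blocked by cables. I'll enlarge the work area.

```bash
cat > h.py <<'E'
from bench import *
import cv2, numpy as np
def ray(c,u,v,z):
    R=np.array(c["R"]);t=np.array(c["t"]);o=-R.T@t
    d=R.T@np.array([(u-c["cx"])/c["fx"],(v-c["cy"])/c["fy"],1]); return o+d*(z-o[2])/d[2]
def proj(c,X):
    p=np.array(c["R"])@np.array(X)+np.array(c["t"]); return np.array([p[0]/p[2]*c["fx"]+c["cx"],p[1]/p[2]*c["fy"]+c["cy"]])
E
python3 - <<'E'
from h import *
c=read_camera("top"); im=c["color"][:,:,::-1]
k=cv2.resize(im[90:290,200:510],None,fx=2.55,fy=2.55,interpolation=cv2.INTER_CUBIC)
k=cv2.convertScaleAbs(k,alpha=1.6); cv2.imwrite("pics/topcrop.png",k)
c=read_camera("side"); im=c["color"][:,:,::-1]
k=cv2.resize(im[130:280,150:450],None,fx=2.6,fy=2.6,interpolation=cv2.INTER_CUBIC)
k=cv2.convertScaleAbs(k,alpha=1.3); cv2.imwrite("pics/sidecrop.png",k)
E
```

```text
(no output)
```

View pics/topcrop.png

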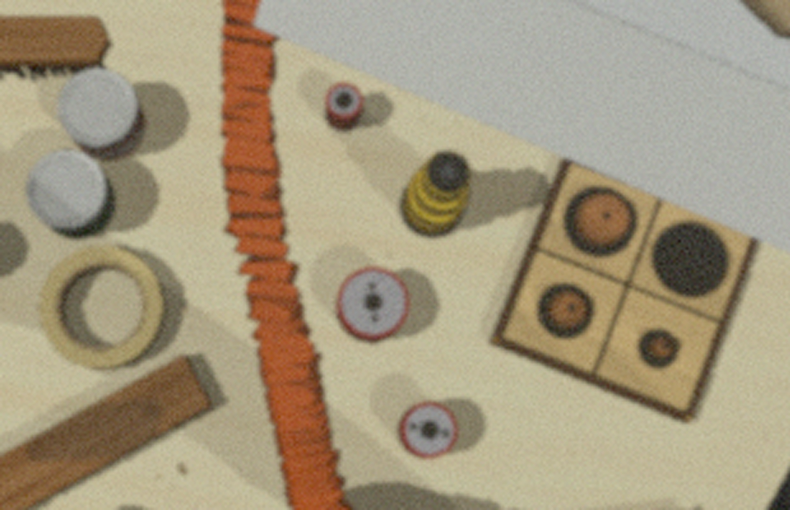

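View pics/sidecrop.png

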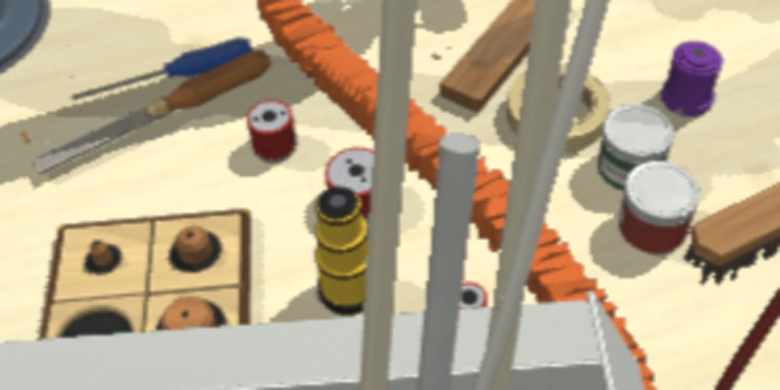

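Three objects fit "red with a steel top and a dark hole": large at top pixel (347,209), medium at (368,258) and small at (335,130). The tins at (239,134) and (227,165) have plain lids with no hole, so they are not saws. The guard is the yellow one at (371,166). The crop confirms all of this. Next I'll measure the positions and the height of the box flap.

```bash
python3 - <<'E'
from h import *
T=read_camera("top");S=read_camera("side")
for n,u,v,z in [("small",334.9,129.6,.044),("large",346.3,208.4,.044),("medium",368.2,258.6,.044),("gcollar",370.6,171,.03),("gcap",376,157,.138),
 ("tL",435.3,176.3,.044),("tM",422,211.6,.044),("tS",458.8,226.5,.044),("tG",470.6,191.2,.019)]:
    print(n,np.round(ray(T,u,v,z),4))
def tri(a,b):
    P=[]
    for c in (T,S):
        K=np.array([[c["fx"],0,c["cx"]],[0,c["fy"],c["cy"]],[0,0,1]]); P.append(K@np.c_[c["R"],c["t"]])
    X=cv2.triangulatePoints(P[0],P[1],np.float64(a).reshape(2,1),np.float64(b).reshape(2,1)).ravel();X=X[:3]/X[3]
    print("tri",np.round(X,3),np.round(proj(T,X)-a,1),np.round(proj(S,X)-b,1))
tri((302,97),(382,248)); tri((530,190),(108,266));tri((376,156),(280,208.0));tri((346.3,208.4),(286,196))
for p in [(302,97),(530,190),(497,300),(585,183)]:
  for z in (.1,.2): print(p,z,np.round(ray(T,*p,z),3))
E
```

```text
small [0.6299 0.32   0.044 ]
large [0.4578 0.2983 0.044 ]
medium [0.3523 0.2548 0.044 ]
gcollar [0.5405 0.2437 0.03  ]
gcap [0.5458 0.2438 0.138 ]
tL [0.5245 0.1085 0.044 ]
tM [0.4494 0.1397 0.044 ]
tS [0.4174 0.0645 0.044 ]
tG [0.4957 0.0281 0.019 ]
tri [0.702 0.397 0.061] [-3.2 -1.7] [-5.4  0.9]
tri [ 0.486 -0.09   0.075] [7.5 0.7] [11.2  0.1]
tri [0.55  0.244 0.129] [-0.7 -0.3] [-1.1  0.1]
tri [0.458 0.299 0.04 ] [-0.2 -0.1] [-0.3  0. ]
(302, 97) 0.1 [0.684 0.389 0.1  ]
(302, 97) 0.2 [0.646 0.384 0.2  ]
(530, 190) 0.1 [ 0.484 -0.063  0.1  ]
(530, 190) 0.2 [ 0.468 -0.019  0.2  ]
(497, 300) 0.1 [0.27  0.015 0.1  ]
(497, 300) 0.2 [0.277 0.051 0.2  ]
(585, 183) 0.1 [ 0.497 -0.172  0.1  ]
(585, 183) 0.2 [ 0.479 -0.117  0.2  ]
```

```bash
python3 - <<'E'
from h import *
T=read_camera("top");S=read_camera("side")
def plane(c,a,b):
    R=np.array(c["R"]);o=-R.T@np.array(c["t"])
    d=[R.T@np.array([(u-c["cx"])/c["fx"],(v-c["cy"])/c["fy"],1]) for u,v in(a,b)]
    n=np.cross(*d);n/=np.linalg.norm(n);return n,n@o
def edge(c,u,vlo,vhi):
    g=cv2.GaussianBlur(cv2.cvtColor(c["color"],cv2.COLOR_RGB2GRAY),(0,0),1).astype(float)
    col=np.diff(g[vlo:vhi,u-2:u+3].mean(1)); return vlo+np.argmax(abs(col))+.5, col[np.argmax(abs(col))]
for u in (250,260,270,365,375): print("side",u,edge(S,u,235,275),edge(S,u,282,312))
for u in (350,400,500,520): print("top",u,edge(T,u,int(97+(u-302)*.404)-14,int(97+(u-302)*.404)+14),edge(T,u,int(45+(u-320)*.434)-14,int(45+(u-320)*.434)+14))
ho=plane(T,(302,97),(530,190)); hi=plane(T,(320,45),(562,150))
for nm,h in(("outer",ho),("inner",hi)):
  for s in (((150,262.7),(377,245.4)),((130,303),(385,295))):
    k=plane(S,*s)
    d=np.cross(h[0],k[0]);d/=np.linalg.norm(d)
    for y in (.0,.2,.35):
        X=np.linalg.solve(np.array([h[0],k[0],[0,1,0]]),[h[1],k[1],y]); print(nm,s,np.round(X,3))
E
```

```text
side 250 (np.float64(253.5), np.float64(-6.400000000000006)) (np.float64(309.5), np.float64(25.60000000000001))
side 260 (np.float64(253.5), np.float64(14.599999999999994)) (np.float64(309.5), np.float64(27.799999999999983))
side 270 (np.float64(240.5), np.float64(-17.0)) (np.float64(308.5), np.float64(29.80000000000001))
side 365 (np.float64(270.5), np.float64(-22.200000000000017)) (np.float64(300.5), np.float64(28.599999999999994))
side 375 (np.float64(269.5), np.float64(-21.999999999999986)) (np.float64(300.5), np.float64(26.400000000000006))
top 350 (np.float64(125.5), np.float64(-7.6000000000000085)) (np.float64(61.5), np.float64(1.7999999999999972))
top 400 (np.float64(143.5), np.float64(1.4000000000000057)) (np.float64(68.5), np.float64(18.0))
top 500 (np.float64(186.5), np.float64(2.5999999999999943)) (np.float64(120.5), np.float64(-2.200000000000003))
top 520 (np.float64(192.5), np.float64(1.6000000000000085)) (np.float64(127.5), np.float64(-2.0))
outer ((150, 262.7), (377, 245.4)) [0.522 0.    0.072]
outer ((150, 262.7), (377, 245.4)) [0.611 0.2   0.071]
outer ((150, 262.7), (377, 245.4)) [0.677 0.35  0.07 ]
outer ((130, 303), (385, 295)) [ 0.562  0.    -0.042]
outer ((130, 303), (385, 295)) [ 0.657  0.2   -0.059]
outer ((130, 303), (385, 295)) [ 0.727  0.35  -0.071]
inner ((150, 262.7), (377, 245.4)) [0.591 0.    0.175]
inner ((150, 262.7), (377, 245.4)) [0.685 0.2   0.181]
inner ((150, 262.7), (377, 245.4)) [0.755 0.35  0.185]
inner ((130, 303), (385, 295)) [0.632 0.    0.093]
inner ((130, 303), (385, 295)) [0.732 0.2   0.086]
inner ((130, 303), (385, 295)) [0.806 0.35  0.081]
```

```bash
cat >> h.py <<'E'
from scipy.spatial.transform import Rotation as Ro
def go(X,yaw,p=None,q=None):
    """shift (cm, tool axes) and turn to put the TCP at X, pointing down, tool y at yaw deg (mod 180)"""
    s=state(); p=s["position"]; q=s["tcp_rot"]; R=Ro.from_quat([q[1],q[2],q[3],q[0]])
    best=None
    for k in (0,180):
        a=np.radians(yaw+k); y=np.array([np.cos(a),np.sin(a),0]); z=np.array([0,0,-1.]); G=Ro.from_matrix(np.c_[np.cross(y,z),y,z])
        r=(R.inv()*G).as_rotvec()
        if best is None or np.linalg.norm(r)<np.linalg.norm(best): best=r
    print("shift cm",np.round(R.inv().apply(np.array(X)-p)*100,2),"turn",np.round(best,3))
E
python3 - <<'E'
from h import *
go((.50,.2,.30),66)
E
```

```text
shift cm [-42.44 -34.34  -6.65] turn [-0.    -0.     0.136]
```

servo_tool --moves '[{"x": -21,"y": -17,"z": -6.7,"az": 0.07,"claw": 1},{"x": -21,"y": -17,"z": -6.7,"az": 0.07,"claw": 1},{"x": -21,"y": -17,"z": -6.7,"az": 0.07,"claw": 1},{"x": -21,"y": -17,"z": -6.7,"az": 0.07,"claw": 1},{"x": -42.4,"y": -34.3,"z": -6.7,"az": 0.136,"claw": 1},{"x": -42.4,"y": -34.3,"z": -6.7,"az": 0.136,"claw": 1},{"x": -42.4,"y": -34.3,"z": -6.7,"az": 0.136,"claw": 1},{"x": -42.4,"y": -34.3,"z": -6.7,"az": 0.136,"claw": 1},{"x": -42.4,"y": -34.3,"z": -6.7,"az": 0.136,"claw": 1},{"x": -42.4,"y": -34.3,"z": -6.7,"az": 0.136,"claw": 1},{"x": -42.4,"y": -34.3,"z": -6.7,"az": 0.136,"claw": 1},{"x": -42.4,"y": -34.3,"z": -6.7,"az": 0.136,"claw": 1},{"x": -42.4,"y": -34.3,"z": -6.7,"az": 0.136,"claw": 1},{"x": -42.4,"y": -34.3,"z": -6.7,"az": 0.136,"claw": 1},{"x": -42.4,"y": -34.3,"z": -6.7,"az": 0.136,"claw": 1}]'

```text
$.moves[0]: bad value
```

```bash
python3 - <<'E'
from h import *
c=read_camera("wrist"); s=state(); print(s["time_s"],np.round(s["position"],4),np.round(s["qpos"],2),np.round(s["force"],2))
cv2.imwrite("pics/w1.png",cv2.convertScaleAbs(c["color"][:,:,::-1],alpha=1.3))
np.savez("w1.npz",**{k:np.array(v) for k,v in c.items()})
E
```

```text
0.5 [0.1883 0.6482 0.2336] [-1.32  0.47 -0.05  1.53  0.02  1.14 -0.08] [ 0.11 -0.52  0.32]
```

View pics/w1.png

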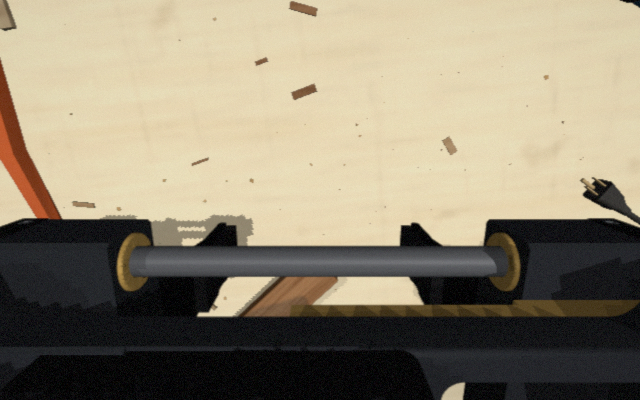

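The call was refused, so the arm hasn't moved. The wrist picture just shows bare table with the fingers at (220,265) and (420,265). I'll retry with every field filled in.

servo_tool --moves '[{"ax": 0,"ay": 0,"az": 0.07,"x": -5,"y": -4,"z": -3,"claw": 1},{"ax": 0,"ay": 0,"az": 0.136,"x": -9,"y": -7,"z": -6.7,"claw": 1}]'

```text
time_s: 0.7
position: [0.2385, 0.5764, 0.281]
tcp_rot: [-0.0, 0.208, 0.978, -0.002]
force: [1.7, -0.4, 0.7]
finger_gap: 0.894
gripper_force: 0.0
```

```bash
python3 - <<'E'
from h import *
go((.53,.2,.33),66)
E
```

```text
shift cm [-41.94 -22.55  -4.79] turn [-0.004  0.     0.   ]
```

servo_tool --moves '[{"ax": 0,"ay": 0,"az": 0,"x": -20,"y": -11,"z": -4.8,"claw": 1},{"ax": 0,"ay": 0,"az": 0,"x": -20,"y": -11,"z": -4.8,"claw": 1},{"ax": 0,"ay": 0,"az": 0,"x": -20,"y": -11,"z": -4.8,"claw": 1},{"ax": 0,"ay": 0,"az": 0,"x": -20,"y": -11,"z": -4.8,"claw": 1},{"ax": 0,"ay": 0,"az": 0,"x": -42,"y": -22.5,"z": -4.8,"claw": 1},{"ax": 0,"ay": 0,"az": 0,"x": -42,"y": -22.5,"z": -4.8,"claw": 1},{"ax": 0,"ay": 0,"az": 0,"x": -42,"y": -22.5,"z": -4.8,"claw": 1},{"ax": 0,"ay": 0,"az": 0,"x": -42,"y": -22.5,"z": -4.8,"claw": 1},{"ax": 0,"ay": 0,"az": 0,"x": -42,"y": -22.5,"z": -4.8,"claw": 1},{"ax": 0,"ay": 0,"az": 0,"x": -42,"y": -22.5,"z": -4.8,"claw": 1},{"ax": 0,"ay": 0,"az": 0,"x": -42,"y": -22.5,"z": -4.8,"claw": 1},{"ax": 0,"ay": 0,"az": 0,"x": -42,"y": -22.5,"z": -4.8,"claw": 1},{"ax": 0,"ay": 0,"az": 0,"x": -42,"y": -22.5,"z": -4.8,"claw": 1}]'

```text
time_s: 2.0
position: [0.5305, 0.2029, 0.3304]
tcp_rot: [-0.0, 0.207, 0.978, 0.0]
force: [-0.6, 0.6, 1.0]
finger_gap: 0.006
gripper_force: 0.0
```

```bash
python3 - <<'E'
from h import *
c=read_camera("wrist"); s=state(); print(s["time_s"],np.round(s["position"],4),np.round(s["qpos"],2),np.round(s["force"],2))
cv2.imwrite("pics/w2.png",cv2.convertScaleAbs(c["color"][:,:,::-1],alpha=1.2))
np.savez("w2.npz",**{k:np.array(v) for k,v in c.items()})
for n,X in dict(small=(.63,.32,.044),large=(.4578,.2983,.044),medium=(.3523,.2548,.044),gcap=(.5458,.2438,.138),tL=(.5245,.1085,.044),tM=(.4494,.1397,.044),tS=(.4174,.0645,.044),tG=(.4957,.0281,.019)).items(): print(n,np.round(proj(c,X)))
E
```

```text
2.05 [0.5304 0.2031 0.3304] [-0.65  0.22  0.26  1.67 -0.06  1.25  0.77] [-0.12  0.15 -0.56]
small [424. 196.]
large [364.  84.]
medium [299.  16.]
gcap [359. 176.]
tL [254. 189.]
tM [250. 129.]
tS [189. 130.]
tG [200. 189.]
```

View pics/w2.png

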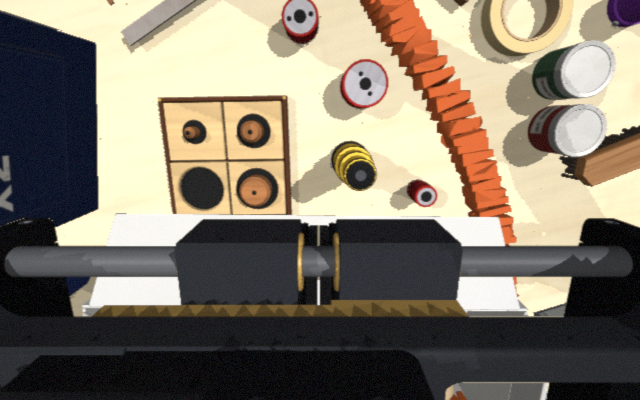

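The wrist view shows everything clearly. Saws: large (364,84), medium (300,18), small (424,194). The guard cap is at (360,176), the plugs at (257,188), (253,130) and (194,131), and the recess at (202,188). Next I'll measure these precisely.

```bash
cat > meas.py <<'E'
from h import *
def blob(m,p,kernel=3):
    m=cv2.morphologyEx(m.astype(np.uint8)*255,cv2.MORPH_CLOSE,np.ones((kernel,kernel)))
    cs,_=cv2.findContours(m,cv2.RETR_EXTERNAL,cv2.CHAIN_APPROX_NONE)
    cs=[k for k in cs if len(k)>15 and cv2.pointPolygonTest(k,p,True)>-4]
    return cv2.convexHull(max(cs,key=cv2.contourArea)) if cs else None
def circ(c,k,z):
    "contour pixels cast to plane z, then a least-squares circle"
    P=np.array([ray(c,u,v,z)[:2] for u,v in k[:,0,:]])
    A=np.c_[2*P,np.ones(len(P))]; s=np.linalg.lstsq(A,(P**2).sum(1),rcond=None)[0]
    return s[:2],np.sqrt(s[2]+s[:2]@s[:2]),np.std(np.hypot(*(P-s[:2]).T))
E
python3 - <<'E'
from meas import *
c=dict(np.load("w2.npz")); im=c["color"]; hsv=cv2.cvtColor(im,cv2.COLOR_RGB2HSV); H,S,V=[hsv[:,:,i].astype(int) for i in range(3)]
red=(((H<8)|(H>172))&(S>110))
for n,p in dict(saw_large=(364,84),saw_medium=(300,18),saw_small=(425,196)).items():
    steel=(S<70)&(V>80)
    b=np.zeros_like(steel); b[max(p[1]-30,0):p[1]+30,p[0]-30:p[0]+30]=1
    k=blob(steel&b,p,7); print(n,[np.round(x,4) for x in circ(c,k,.044)],cv2.boundingRect(k))
print("hsv plug/ring/tile",[hsv[y,x].tolist() for x,y in ((257,188),(275,188),(235,170),(202,188),(360,176),(225,130))])
for n,p,z in (("tL",(257,188),.019),("tM",(253,130),.019),("tS",(194,131),.019),("tG",(202,188),.019)):
    dark=(V<90)|((S>120)&(H<14))
    b=np.zeros_like(dark); r=24; b[p[1]-r:p[1]+r,p[0]-r:p[0]+r]=1
    k=blob(dark&b,p,3); print(n,[np.round(x,4) for x in circ(c,k,z)],cv2.boundingRect(k))
p=(360,176); dark=(V<70)&(S<150); b=np.zeros_like(dark); b[p[1]-18:p[1]+18,p[0]-18:p[0]+18]=1
k=blob(dark&b,p,3); print("cap",[np.round(x,4) for x in circ(c,k,.132)],cv2.boundingRect(k))
E
```

```text
saw_large [array([0.4592, 0.2964]), np.float64(0.0515), np.float64(0.0014)] (334, 54, 60, 60)
saw_medium [array([0.3615, 0.2518]), np.float64(0.0448), np.float64(0.0003)] (270, 0, 60, 48)
saw_small [array([0.6279, 0.3231]), np.float64(0.0566), np.float64(0.0045)] (395, 166, 60, 60)
hsv plug/ring/tile [[13, 143, 171], [75, 17, 30], [19, 99, 208], [15, 15, 33], [115, 19, 80], [18, 100, 135]]
tL [array([0.529 , 0.1046]), np.float64(0.0302), np.float64(0.0002)] (237, 168, 41, 41)
tM [array([0.4526, 0.1368]), np.float64(0.0231), np.float64(0.0003)] (237, 114, 33, 34)
tS [array([0.4202, 0.0603]), np.float64(0.0162), np.float64(0.0003)] (183, 120, 23, 24)
tG [array([0.4959, 0.0308]), np.float64(0.0313), np.float64(0.0004)] (180, 167, 43, 42)
cap [array([0.5464, 0.2455]), np.float64(0.0155), np.float64(0.0002)] (346, 161, 29, 29)
```

```bash
python3 - <<'E'
from meas import *
c=dict(np.load("w2.npz")); im=c["color"]; hsv=cv2.cvtColor(cv2.GaussianBlur(im,(3,3),0),cv2.COLOR_RGB2HSV); H,S,V=[hsv[:,:,i].astype(int) for i in range(3)]
for n,p in dict(saw_large=(364,84),saw_medium=(300,18),saw_small=(426,197)).items():
    print([hsv[p[1],p[0]+d].tolist() for d in (4,8,12,18,26)])
    for red in (0,1):
        st=(S<45) if not red else (S<45)|((((H<7)|(H>170))&(S>100))&(V>125))
        b=np.zeros_like(st); r=27 if n[4]!='s' else 15; b[max(p[1]-r,0):p[1]+r,p[0]-r:p[0]+r]=1
        k=blob(st&b,p,3)
        if k is not None: print(n,red,[np.round(x,4) for x in circ(c,k,.044)],cv2.boundingRect(k))
go((.546,.245,.16),66)
E
```

```text
[[0, 8, 33], [140, 5, 156], [143, 6, 170], [150, 5, 159], [21, 54, 203]]
saw_large 0 [array([0.4576, 0.3001]), np.float64(0.0256), np.float64(0.0001)] (345, 62, 40, 43)
saw_large 1 [array([0.4576, 0.3   ]), np.float64(0.029), np.float64(0.0002)] (343, 59, 45, 49)
[[120, 6, 46], [140, 5, 154], [150, 5, 155], [8, 113, 147], [20, 56, 204]]
saw_medium 0 [array([0.3524, 0.2559]), np.float64(0.0188), np.float64(0.0002)] (285, 0, 30, 33)
saw_medium 1 [array([0.3521, 0.2562]), np.float64(0.0217), np.float64(0.0002)] (282, 0, 36, 35)
[[120, 5, 56], [178, 45, 159], [18, 61, 200], [20, 55, 208], [25, 49, 227]]
saw_small 0 [array([0.6306, 0.3224]), np.float64(0.0114), np.float64(0.0001)] (418, 188, 17, 17)
saw_small 1 [array([0.6303, 0.3225]), np.float64(0.015), np.float64(0.0004)] (416, 185, 21, 22)
shift cm [ 0.25  4.46 17.04] turn [ 0.    -0.001  0.003]
```

Saw positions from the wrist view: large (0.458,0.300), medium (0.352,0.256), small (0.6305,0.3225). I'll close the guard first.

servo_tool --moves '[{"ax": 0,"ay": 0,"az": 0,"x": 0.2,"y": 4.5,"z": 4,"claw": 1},{"ax": 0,"ay": 0,"az": 0,"x": 0.2,"y": 4.5,"z": 8,"claw": 1},{"ax": 0,"ay": 0,"az": 0,"x": 0.2,"y": 4.5,"z": 12,"claw": 1},{"ax": 0,"ay": 0,"az": 0,"x": 0.2,"y": 4.5,"z": 15,"claw": 1},{"ax": 0,"ay": 0,"az": 0,"x": 0.2,"y": 4.5,"z": 17,"claw": 1},{"ax": 0,"ay": 0,"az": 0,"x": 0.2,"y": 4.5,"z": 18,"claw": 1},{"ax": 0,"ay": 0,"az": 0,"x": 0.2,"y": 4.5,"z": 19,"claw": 1},{"ax": 0,"ay": 0,"az": 0,"x": 0.2,"y": 4.5,"z": 20,"claw": 1},{"ax": 0,"ay": 0,"az": 0,"x": 0.2,"y": 4.5,"z": 21,"claw": 1},{"ax": 0,"ay": 0,"az": 0,"x": 0.2,"y": 4.5,"z": 22,"claw": 1},{"ax": 0,"ay": 0,"az": 0,"x": 0.2,"y": 4.5,"z": 22.7,"claw": 1}]'

```text
time_s: 3.15
position: [0.5478, 0.2441, 0.1033]
tcp_rot: [0.0, 0.208, 0.978, 0.001]
force: [-0.8, 1.3, 6.1]
finger_gap: 0.004
gripper_force: 2.8
```

servo_tool --moves '[{"ax": 0,"ay": 0,"az": 0,"x": 0,"y": 0,"z": 0.6,"claw": 1},{"ax": 0,"ay": 0,"az": 0,"x": 0,"y": 0,"z": 1.2,"claw": 1},{"ax": 0,"ay": 0,"az": 0,"x": 0,"y": 0,"z": 1.8,"claw": 1},{"ax": 0,"ay": 0,"az": 0,"x": 0,"y": 0,"z": 2.3,"claw": 1},{"ax": 0,"ay": 0,"az": 0,"x": 0,"y": 0,"z": 2.5,"claw": 1},{"ax": 0,"ay": 0,"az": 0,"x": 0,"y": 0,"z": 2.6,"claw": 1},{"ax": 0,"ay": 0,"az": 0,"x": 0,"y": 0,"z": 2.65,"claw": 1},{"ax": 0,"ay": 0,"az": 0,"x": 0,"y": 0,"z": 2.65,"claw": 1}]'

```text
time_s: 3.95
position: [0.5477, 0.2442, 0.0775]
tcp_rot: [-0.0, 0.208, 0.978, 0.001]
force: [-2.8, 1.1, 6.5]
finger_gap: 0.004
gripper_force: 3.1
```

servo_tool --moves '[{"ax": 0,"ay": 0,"az": 0,"x": 0,"y": 0,"z": 0.05,"claw": 1},{"ax": 0,"ay": 0,"az": 0,"x": 0,"y": 0,"z": 0.1,"claw": 1},{"ax": 0,"ay": 0,"az": 0,"x": 0,"y": 0,"z": 0.15,"claw": 1},{"ax": 0,"ay": 0,"az": 0,"x": 0,"y": 0,"z": 0.15,"claw": 1}]'

```text
time_s: 4.35
position: [0.5478, 0.2444, 0.0773]
tcp_rot: [-0.0, 0.208, 0.978, 0.001]
force: [-5.7, 0.7, 14.5]
finger_gap: 0.002
gripper_force: 7.1
```

servo_tool --moves '[{"ax": 0,"ay": 0,"az": 0,"x": 0,"y": 0,"z": 0.1,"claw": 1},{"ax": 0,"ay": 0,"az": 0,"x": 0,"y": 0,"z": 0.1,"claw": 1},{"ax": 0,"ay": 0,"az": 0,"x": 0,"y": 0,"z": -2,"claw": -1},{"ax": 0,"ay": 0,"az": 0,"x": 0,"y": 0,"z": -5,"claw": -1},{"ax": 0,"ay": 0,"az": 0,"x": 0,"y": 0,"z": -7,"claw": -1},{"ax": 0,"ay": 0,"az": 0,"x": 0,"y": 0,"z": -7,"claw": -1},{"ax": 0,"ay": 0,"az": 0,"x": 0,"y": 0,"z": -7,"claw": -1},{"ax": 0,"ay": 0,"az": 0,"x": 0,"y": 0,"z": -7,"claw": -1}]'

```text
time_s: 5.15
position: [0.547, 0.2427, 0.144]
tcp_rot: [-0.001, 0.208, 0.978, -0.001]
force: [-0.9, -0.4, -0.8]
finger_gap: 0.466
gripper_force: 0.0
```

```bash
python3 - <<'E'
from meas import *
c=read_camera("side"); im=c["color"]
k=cv2.resize(im[150:280,200:360,::-1],None,fx=4,fy=4,interpolation=cv2.INTER_CUBIC); cv2.imwrite("pics/s3.png",cv2.convertScaleAbs(k,alpha=1.3))
c=read_camera("top"); hsv=cv2.cvtColor(c["color"],cv2.COLOR_RGB2HSV); print(state()["finger_gap"],state()["time_s"])
go((.546,.245,.032),66)
E
```

```text
0.5547491801880661 5.25
shift cm [ 0.17  0.18 11.2 ] turn [-0.002 -0.001  0.   ]
```

View pics/s3.png

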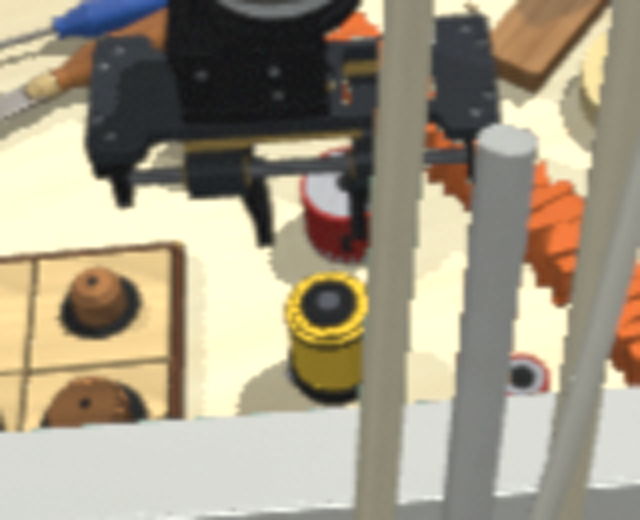

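The guard is closed: its cap is flush with the yellow sleeve at crop (328,300), which is side pixel (282,225).

```bash
python3 - <<'E'
from meas import *
c=read_camera("side"); print(ray(c,282,225,.066))
hsv=cv2.cvtColor(c["color"],cv2.COLOR_RGB2HSV);H,S,V=[hsv[:,:,i].astype(int) for i in range(3)]
m=(V<75)&(S<150); b=np.zeros_like(m); b[217:233,270:292]=1
k=blob(m&b,(282,225)); print(circ(c,k,.066))
E
```

```text
[0.55000722 0.24648097 0.066     ]
(array([0.55056698, 0.24521   ]), np.float64(0.014590678913898042), np.float64(0.0003908995028423312))
```

servo_tool --moves '[{"ax": 0,"ay": 0,"az": 0,"x": 0,"y": 0.2,"z": 0,"claw": -1},{"ax": 0,"ay": 0,"az": 0,"x": 0,"y": 0.2,"z": 0,"claw": -1},{"ax": 0,"ay": 0,"az": 0,"x": 0,"y": 0.2,"z": 0,"claw": -1},{"ax": 0,"ay": 0,"az": 0,"x": 0,"y": 0.2,"z": 0,"claw": -1},{"ax": 0,"ay": 0,"az": 0,"x": 0,"y": 0.2,"z": 0,"claw": -1}]'

```text
time_s: 5.8
position: [0.5486, 0.2451, 0.1455]
tcp_rot: [-0.0, 0.208, 0.978, 0.0]
force: [-0.6, -0.2, -0.5]
finger_gap: 0.982
gripper_force: 0.0
```

servo_tool --moves '[{"ax": 0,"ay": 0,"az": 0,"x": 0,"y": 0,"z": 4,"claw": -1},{"ax": 0,"ay": 0,"az": 0,"x": 0,"y": 0,"z": 8,"claw": -1},{"ax": 0,"ay": 0,"az": 0,"x": 0,"y": 0,"z": 11.3,"claw": -1},{"ax": 0,"ay": 0,"az": 0,"x": 0,"y": 0,"z": 11.3,"claw": -1},{"ax": 0,"ay": 0,"az": 0,"x": 0,"y": 0,"z": 11.3,"claw": 1},{"ax": 0,"ay": 0,"az": 0,"x": 0,"y": 0,"z": 11.3,"claw": 1},{"ax": 0,"ay": 0,"az": 0,"x": 0,"y": 0,"z": 11.3,"claw": 1},{"ax": 0,"ay": 0,"az": 0,"x": 0,"y": 0,"z": 11.3,"claw": 1},{"ax": 0,"ay": 0,"az": 0,"x": 0,"y": 0,"z": 11.3,"claw": 1},{"ax": 0,"ay": 0,"az": 0,"x": 0,"y": 0,"z": 11.3,"claw": 1},{"ax": 0,"ay": 0,"az": 0,"x": 0,"y": 0,"z": 11.3,"claw": 1},{"ax": 0,"ay": 0,"az": 0,"x": 0,"y": 0,"z": 11.3,"claw": 1},{"ax": 0,"ay": 0,"az": 0,"x": 0,"y": 0,"z": 11.3,"claw": 1}]'

```text
time_s: 7.1
position: [0.5489, 0.2454, 0.033]
tcp_rot: [0.0, 0.208, 0.978, 0.0]
force: [-0.5, -0.4, 5.5]
finger_gap: 0.556
gripper_force: 30.0
```

```bash
python3 - <<'E'
from h import *
s=state(); print(s["position"])
go((.4965,.0285,.15),66)
E
```

```text
[0.54888297 0.24541136 0.03304295]
shift cm [ -4.04 -21.94 -11.71] turn [0.001 0.    0.   ]
```

servo_tool --moves '[{"ax": 0,"ay": 0,"az": 0,"x": 0,"y": 0,"z": -4,"claw": 1},{"ax": 0,"ay": 0,"az": 0,"x": 0,"y": 0,"z": -8,"claw": 1},{"ax": 0,"ay": 0,"az": 0,"x": 0,"y": -2,"z": -11.7,"claw": 1},{"ax": 0,"ay": 0,"az": 0,"x": -1,"y": -6,"z": -11.7,"claw": 1},{"ax": 0,"ay": 0,"az": 0,"x": -2,"y": -10,"z": -11.7,"claw": 1},{"ax": 0,"ay": 0,"az": 0,"x": -3,"y": -14,"z": -11.7,"claw": 1},{"ax": 0,"ay": 0,"az": 0,"x": -4,"y": -18,"z": -11.7,"claw": 1},{"ax": 0,"ay": 0,"az": 0,"x": -4,"y": -21,"z": -11.7,"claw": 1},{"ax": 0,"ay": 0,"az": 0,"x": -4,"y": -21.9,"z": -11.7,"claw": 1},{"ax": 0,"ay": 0,"az": 0,"x": -4,"y": -21.9,"z": -11.7,"claw": 1}]'

```text
time_s: 8.1
position: [0.4949, 0.0274, 0.1488]
tcp_rot: [-0.001, 0.209, 0.978, -0.0]
force: [1.2, -0.0, -4.4]
finger_gap: 0.561
gripper_force: 30.0
```

```bash
python3 - <<'E'
from h import *
s=state(); print(s["position"],s["finger_gap"],s["force"],s["qpos"])
go((.4965,.0285,.044),66)
c=read_camera("wrist"); cv2.imwrite("pics/w4.png",c["color"][:,:,::-1])
E
```

```text
[0.49489482 0.02736887 0.14882791] 0.5610774300100464 [ 1.17520844 -0.03011528 -4.35203557] [-0.38072849  0.28177952  0.28731855  2.0542966  -0.10774632  0.82117447
  1.11865905]
shift cm [-0.12  0.18 10.48] turn [-0.001 -0.001 -0.003]
```

View pics/w4.png

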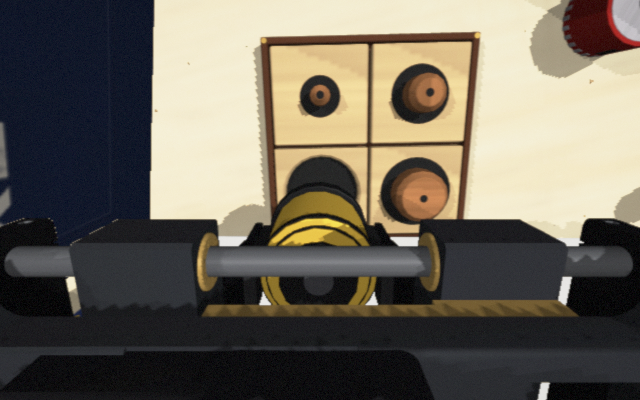

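The guard is held upright over the recess, at (322,180) against the cap at (318,285). I'll check the tile positions again from this closer view.

```bash
python3 - <<'E'
from meas import *
c=read_camera("wrist"); hsv=cv2.cvtColor(c["color"],cv2.COLOR_RGB2HSV);H,S,V=[hsv[:,:,i].astype(int) for i in range(3)]
for n,p,r in (("tL",(418,190),38),("tM",(422,93),34),("tS",(320,96),26)):
    m=(V<90)|((S>125)&(H<14)); b=np.zeros_like(m); b[p[1]-r:p[1]+r,p[0]-r:p[0]+r]=1
    k=blob(m&b,p,3); print(n,[np.round(x,4) for x in circ(c,k,.019)],cv2.boundingRect(k))
    q=(H<14)&(S>125); k=blob(q&b,p,3); print("  plug hull", cv2.boundingRect(k))
E
```

```text
tL [array([0.5347, 0.1089]), np.float64(0.0341), np.float64(0.0042)] (380, 158, 76, 70)
  plug hull (388, 168, 57, 53)
tM [array([0.4525, 0.1377]), np.float64(0.0234), np.float64(0.0001)] (389, 64, 57, 59)
  plug hull (400, 73, 44, 40)
tS [array([0.4201, 0.061 ]), np.float64(0.0163), np.float64(0.0001)] (298, 75, 39, 42)
  plug hull (307, 84, 21, 22)
```

servo_tool --moves '[{"ax": 0,"ay": 0,"az": 0,"x": -0.1,"y": 0.15,"z": 0,"claw": 1},{"ax": 0,"ay": 0,"az": 0,"x": -0.1,"y": 0.15,"z": 3,"claw": 1},{"ax": 0,"ay": 0,"az": 0,"x": -0.1,"y": 0.15,"z": 6,"claw": 1},{"ax": 0,"ay": 0,"az": 0,"x": -0.1,"y": 0.15,"z": 8,"claw": 1},{"ax": 0,"ay": 0,"az": 0,"x": -0.1,"y": 0.15,"z": 9,"claw": 1},{"ax": 0,"ay": 0,"az": 0,"x": -0.1,"y": 0.15,"z": 9.4,"claw": 1},{"ax": 0,"ay": 0,"az": 0,"x": -0.1,"y": 0.15,"z": 9.4,"claw": 1}]'

```text
time_s: 8.9
position: [0.4981, 0.0303, 0.0555]
tcp_rot: [0.0, 0.207, 0.978, 0.0]
force: [-0.6, -1.1, -3.0]
finger_gap: 0.556
gripper_force: 30.0
```

servo_tool --moves '[{"ax": 0,"ay": 0,"az": 0,"x": 0.05,"y": -0.2,"z": 0,"claw": 1},{"ax": 0,"ay": 0,"az": 0,"x": 0.05,"y": -0.2,"z": 0.4,"claw": 1},{"ax": 0,"ay": 0,"az": 0,"x": 0.05,"y": -0.2,"z": 0.8,"claw": 1},{"ax": 0,"ay": 0,"az": 0,"x": 0.05,"y": -0.2,"z": 1.1,"claw": 1},{"ax": 0,"ay": 0,"az": 0,"x": 0.05,"y": -0.2,"z": 1.1,"claw": 1}]'

```text
time_s: 9.4
position: [0.4963, 0.0281, 0.0442]
tcp_rot: [-0.0, 0.208, 0.978, 0.0]
force: [-0.2, -0.8, -2.6]
finger_gap: 0.558
gripper_force: 30.0
```

servo_tool --moves '[{"ax": 0,"ay": 0,"az": 0,"x": 0,"y": 0,"z": 0.1,"claw": 1},{"ax": 0,"ay": 0,"az": 0,"x": 0,"y": 0,"z": 0.15,"claw": 1},{"ax": 0,"ay": 0,"az": 0,"x": 0,"y": 0,"z": 0.15,"claw": 1}]'

```text
time_s: 9.7
position: [0.4963, 0.0281, 0.044]
tcp_rot: [-0.0, 0.208, 0.978, 0.0]
force: [-2.8, 0.1, 9.0]
finger_gap: 0.56
gripper_force: 30.0
```

The guard is seated: 9 N contact at the expected height of 0.044. I'll release with a limited opening to stay clear of the neighbouring plug.

servo_tool --moves '[{"ax": 0,"ay": 0,"az": 0,"x": 0,"y": 0,"z": 0,"claw": -0.38},{"ax": 0,"ay": 0,"az": 0,"x": 0,"y": 0,"z": 0,"claw": -0.38},{"ax": 0,"ay": 0,"az": 0,"x": 0,"y": 0,"z": 0,"claw": -0.38},{"ax": 0,"ay": 0,"az": 0,"x": 0,"y": 0,"z": 0,"claw": -0.38},{"ax": 0,"ay": 0,"az": 0,"x": 0,"y": 0,"z": 0,"claw": -0.38},{"ax": 0,"ay": 0,"az": 0,"x": 0,"y": 0,"z": -2,"claw": -0.38},{"ax": 0,"ay": 0,"az": 0,"x": 0,"y": 0,"z": -6,"claw": -0.38},{"ax": 0,"ay": 0,"az": 0,"x": 0,"y": 0,"z": -10,"claw": -1},{"ax": 0,"ay": 0,"az": 0,"x": 0,"y": 0,"z": -10,"claw": -1}]'

```text
time_s: 10.6
position: [0.5, 0.0283, 0.1477]
tcp_rot: [0.005, 0.208, 0.978, 0.002]
force: [2.2, 0.3, -0.5]
finger_gap: 0.794
gripper_force: 0.0
```

```bash
python3 - <<'E'
from h import *
s=state(); print(s["position"],s["finger_gap"],s["force"])
go((.4576,.300,.13),57)
E
```

```text
[0.4999855  0.02833189 0.14768092] 0.7940939180132205 [ 2.22149637  0.2585051  -0.45518027]
shift cm [14.94 23.08  1.78] turn [0.007 0.008 0.157]
```

servo_tool --moves '[{"ax": 0,"ay": 0,"az": 0.04,"x": 2,"y": 4,"z": 0,"claw": -1},{"ax": 0,"ay": 0,"az": 0.08,"x": 4.5,"y": 7.5,"z": 0,"claw": -1},{"ax": 0,"ay": 0,"az": 0.12,"x": 7,"y": 11.5,"z": 0,"claw": -1},{"ax": 0,"ay": 0,"az": 0.157,"x": 9.5,"y": 15.5,"z": 0,"claw": -1},{"ax": 0,"ay": 0,"az": 0.157,"x": 12,"y": 19.5,"z": 0,"claw": -1},{"ax": 0,"ay": 0,"az": 0.157,"x": 14.6,"y": 23.3,"z": 1,"claw": -1},{"ax": 0,"ay": 0,"az": 0.157,"x": 14.6,"y": 23.3,"z": 1.5,"claw": -1},{"ax": 0,"ay": 0,"az": 0.157,"x": 14.6,"y": 23.3,"z": 1.5,"claw": -1},{"ax": 0,"ay": 0,"az": 0.157,"x": 14.6,"y": 23.3,"z": 1.5,"claw": -1}]'

```text
time_s: 11.5
position: [0.4578, 0.2987, 0.1274]
tcp_rot: [-0.0, 0.285, 0.959, -0.001]
force: [0.1, -0.8, -0.5]
finger_gap: 1.0
gripper_force: 0.0
```

```bash
python3 - <<'E'
from h import *
s=state(); print(s["position"],s["finger_gap"],s["force"],s["qpos"])
go((.4576,.300,.027),57)
c=read_camera("wrist"); w=c["color"]; t=read_camera("top")["color"]
k=np.vstack([cv2.resize(w[150:330,130:510],(640,303)),cv2.resize(t[100:240,300:520],(440,280))[:,:,:][:, :].copy() if 0 else cv2.copyMakeBorder(cv2.resize(t[100:240,300:520],(440,280)),0,0,0,200,cv2.BORDER_CONSTANT)])
cv2.imwrite("pics/w5.png",cv2.convertScaleAbs(k[:,:,::-1],alpha=1.4))
E
```

```text
[0.45779222 0.29874977 0.12735424] 1.0002440345279173 [ 0.07113712 -0.81965847 -0.47549586] [-0.8291624   0.38489     0.21881333  1.9571072  -0.11143976  0.81260384
  0.44433335]
shift cm [ 0.09  0.11 10.04] turn [-0.002  0.    -0.002]
```

View pics/w5.png

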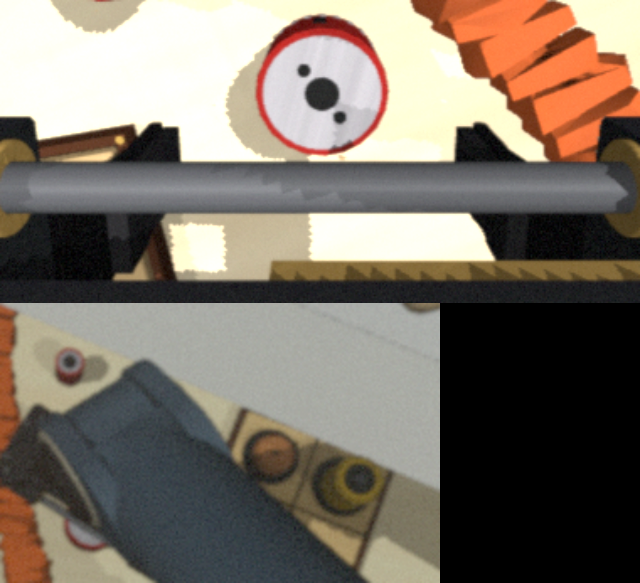

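The guard stands in the recess, visible at (350,485) in the lower panel. The large saw is centred between the open fingers at (322,92), with the hose clear to the right. I'll grasp it now.

servo_tool --moves '[{"ax": 0,"ay": 0,"az": 0,"x": 0.1,"y": 0.1,"z": 3,"claw": -1},{"ax": 0,"ay": 0,"az": 0,"x": 0.1,"y": 0.1,"z": 6,"claw": -1},{"ax": 0,"ay": 0,"az": 0,"x": 0.1,"y": 0.1,"z": 9,"claw": -1},{"ax": 0,"ay": 0,"az": 0,"x": 0.1,"y": 0.1,"z": 10,"claw": -1},{"ax": 0,"ay": 0,"az": 0,"x": 0.1,"y": 0.1,"z": 10,"claw": 1},{"ax": 0,"ay": 0,"az": 0,"x": 0.1,"y": 0.1,"z": 10,"claw": 1},{"ax": 0,"ay": 0,"az": 0,"x": 0.1,"y": 0.1,"z": 10,"claw": 1},{"ax": 0,"ay": 0,"az": 0,"x": 0.1,"y": 0.1,"z": 10,"claw": 1},{"ax": 0,"ay": 0,"az": 0,"x": 0.1,"y": 0.1,"z": 10,"claw": 1},{"ax": 0,"ay": 0,"az": 0,"x": 0.1,"y": 0.1,"z": 10,"claw": 1},{"ax": 0,"ay": 0,"az": 0,"x": 0.1,"y": 0.1,"z": 10,"claw": 1}]'

```text
time_s: 12.7
position: [0.4577, 0.3019, 0.0291]
tcp_rot: [0.0, 0.284, 0.959, 0.0]
force: [-1.0, -1.4, 6.9]
finger_gap: 0.677
gripper_force: 29.6
```

```bash
python3 - <<'E'
from h import *
s=state(); print(s["position"])
go((.529,.105,.15),62)
E
```

```text
[0.45773735 0.30186477 0.0290809 ]
shift cm [-16.7  -12.63 -12.1 ] turn [ 0.001  0.    -0.087]
```

servo_tool --moves '[{"ax": 0,"ay": 0,"az": 0,"x": 0,"y": 0,"z": -4,"claw": 1},{"ax": 0,"ay": 0,"az": 0,"x": 0,"y": 0,"z": -8,"claw": 1},{"ax": 0,"ay": 0,"az": -0.02,"x": -2,"y": -1.5,"z": -11,"claw": 1},{"ax": 0,"ay": 0,"az": -0.04,"x": -5,"y": -4,"z": -12,"claw": 1},{"ax": 0,"ay": 0,"az": -0.06,"x": -8.5,"y": -6.5,"z": -12,"claw": 1},{"ax": 0,"ay": 0,"az": -0.08,"x": -12,"y": -9,"z": -12,"claw": 1},{"ax": 0,"ay": 0,"az": -0.087,"x": -15,"y": -11.5,"z": -12,"claw": 1},{"ax": 0,"ay": 0,"az": -0.087,"x": -16.7,"y": -12.6,"z": -12,"claw": 1},{"ax": 0,"ay": 0,"az": -0.087,"x": -16.7,"y": -12.6,"z": -12,"claw": 1},{"ax": 0,"ay": 0,"az": -0.087,"x": -16.7,"y": -12.6,"z": -12,"claw": 1}]'

```text
time_s: 13.7
position: [0.5285, 0.1052, 0.1477]
tcp_rot: [-0.0, 0.242, 0.97, 0.0]
force: [0.3, 0.8, -2.0]
finger_gap: 0.676
gripper_force: 29.6
```

```bash
python3 - <<'E'
from meas import *
s=state(); print(s["position"],s["finger_gap"],s["force"])
go((.529,.105,.08),62)
E
```

```text
[0.52848009 0.10517435 0.14770422] 0.6756159268371918 [ 0.30167481  0.8451036  -1.96766052]
shift cm [-0.06  0.01  6.77] turn [ 0.    -0.001 -0.001]
```

servo_tool --moves '[{"ax": 0,"ay": 0,"az": 0,"x": -0.05,"y": 0,"z": 3,"claw": 1},{"ax": 0,"ay": 0,"az": 0,"x": -0.05,"y": 0,"z": 5.5,"claw": 1},{"ax": 0,"ay": 0,"az": 0,"x": -0.05,"y": 0,"z": 6.7,"claw": 1},{"ax": 0,"ay": 0,"az": 0,"x": -0.05,"y": 0,"z": 6.7,"claw": 1}]'

```text
time_s: 14.1
position: [0.5276, 0.106, 0.0793]
tcp_rot: [-0.002, 0.241, 0.971, -0.001]
force: [0.3, 0.0, -2.4]
finger_gap: 0.669
gripper_force: 29.6
```

servo_tool --moves '[{"ax": 0,"ay": 0,"az": 0,"x": -0.05,"y": 0,"z": 0,"claw": 1},{"ax": 0,"ay": 0,"az": 0,"x": -0.05,"y": 0,"z": 0.7,"claw": 1},{"ax": 0,"ay": 0,"az": 0,"x": -0.05,"y": 0,"z": 1.4,"claw": 1},{"ax": 0,"ay": 0,"az": 0,"x": -0.05,"y": 0,"z": 2.1,"claw": 1},{"ax": 0,"ay": 0,"az": 0,"x": -0.05,"y": 0,"z": 2.7,"claw": 1},{"ax": 0,"ay": 0,"az": 0,"x": -0.05,"y": 0,"z": 3.0,"claw": 1},{"ax": 0,"ay": 0,"az": 0,"x": -0.05,"y": 0,"z": 3.1,"claw": 1},{"ax": 0,"ay": 0,"az": 0,"x": -0.05,"y": 0,"z": 3.1,"claw": 1}]'

```text
time_s: 14.9
position: [0.5298, 0.1046, 0.0498]
tcp_rot: [-0.0, 0.242, 0.97, -0.0]
force: [0.2, 0.4, -2.4]
finger_gap: 0.674
gripper_force: 29.6
```

servo_tool --moves '[{"ax": 0,"ay": 0,"az": 0,"x": 0,"y": 0,"z": 0.1,"claw": 1},{"ax": 0,"ay": 0,"az": 0,"x": 0,"y": 0,"z": 0.2,"claw": 1},{"ax": 0,"ay": 0,"az": 0,"x": 0,"y": 0,"z": 0.25,"claw": 1},{"ax": 0,"ay": 0,"az": 0,"x": 0,"y": 0,"z": 0.25,"claw": 1}]'

```text
time_s: 15.3
position: [0.53, 0.1047, 0.0481]
tcp_rot: [0.0, 0.242, 0.97, 0.0]
force: [-1.6, -0.6, 3.4]
finger_gap: 0.676
gripper_force: 29.6
```

servo_tool --moves '[{"ax": 0,"ay": 0,"az": 0,"x": 0,"y": 0,"z": 0,"claw": -0.54},{"ax": 0,"ay": 0,"az": 0,"x": 0,"y": 0,"z": 0,"claw": -0.54},{"ax": 0,"ay": 0,"az": 0,"x": 0,"y": 0,"z": 0,"claw": -0.54},{"ax": 0,"ay": 0,"az": 0,"x": 0,"y": 0,"z": 0,"claw": -0.54},{"ax": 0,"ay": 0,"az": 0,"x": 0,"y": 0,"z": -2,"claw": -0.54},{"ax": 0,"ay": 0,"az": 0,"x": 0,"y": 0,"z": -6,"claw": -0.54},{"ax": 0,"ay": 0,"az": 0,"x": 0,"y": 0,"z": -10,"claw": -0.54},{"ax": 0,"ay": 0,"az": 0,"x": 0,"y": 0,"z": -10,"claw": -0.54},{"ax": 0,"ay": 0,"az": 0,"x": 0,"y": 0,"z": -10,"claw": -0.54}]'

```text
time_s: 16.2
position: [0.5301, 0.1049, 0.1482]
tcp_rot: [0.001, 0.242, 0.97, 0.001]
force: [-0.8, 0.1, -0.2]
finger_gap: 0.772
gripper_force: 0.0
```

```bash
python3 - <<'E'
from meas import *
s=state(); print(s["position"],s["finger_gap"],s["force"])
go((.3522,.256,.13),67)
E
```

```text
[0.53011861 0.10486731 0.14815331] 0.7722781465094075 [-0.82982341  0.13737703 -0.22131957]
shift cm [22.81  4.99  1.8 ] turn [ 0.002  0.001 -0.087]
```

servo_tool --moves '[{"ax": 0,"ay": 0,"az": -0.02,"x": 3.5,"y": 1,"z": 0,"claw": -0.6},{"ax": 0,"ay": 0,"az": -0.04,"x": 7,"y": 1.6,"z": 0,"claw": -0.6},{"ax": 0,"ay": 0,"az": -0.06,"x": 11,"y": 2.5,"z": 0,"claw": -0.6},{"ax": 0,"ay": 0,"az": -0.08,"x": 15,"y": 3.5,"z": 0,"claw": -0.6},{"ax": 0,"ay": 0,"az": -0.087,"x": 19,"y": 4.5,"z": 1,"claw": -0.6},{"ax": 0,"ay": 0,"az": -0.087,"x": 22,"y": 5,"z": 1.8,"claw": -0.6},{"ax": 0,"ay": 0,"az": -0.087,"x": 22.8,"y": 5,"z": 1.8,"claw": -0.6},{"ax": 0,"ay": 0,"az": -0.087,"x": 22.8,"y": 5,"z": 1.8,"claw": -0.6},{"ax": 0,"ay": 0,"az": -0.087,"x": 22.8,"y": 5,"z": 1.8,"claw": -0.6}]'

```text
time_s: 17.1
position: [0.3527, 0.255, 0.1291]
tcp_rot: [0.0, 0.2, 0.98, -0.0]
force: [0.5, 0.0, -0.1]
finger_gap: 0.8
gripper_force: 0.0
```

```bash
python3 - <<'E'
from meas import *
s=state(); print(s["position"],s["finger_gap"],s["force"],s["qpos"])
c=read_camera("wrist"); cv2.imwrite("pics/w6.png",c["color"][:,:,::-1]); print(proj(c,(.3522,.256,.044)))
go((.3522,.256,.027),67)
E
```

```text
[0.35270936 0.2550075  0.12913918] 0.8000283703939635 [ 0.45207386  0.01648223 -0.13186247] [-0.86077885  0.21616048  0.15673579  2.19465604 -0.04908259  0.73440986
  0.49642959]
[319.78052927 204.51512285]
shift cm [ 0.13  0.07 10.23] turn [-0.     0.001 -0.003]
```

View pics/w6.png

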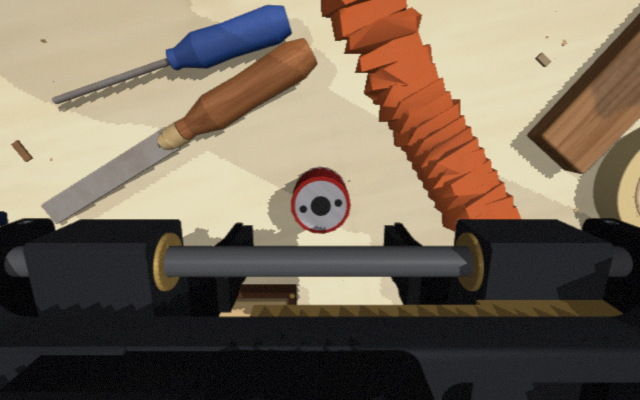

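The medium saw's top is at (320,205), exactly where predicted. The hose and chisel are clear of the fingers, so I'll grasp it.

servo_tool --moves '[{"ax": 0,"ay": 0,"az": 0,"x": 0.1,"y": 0.1,"z": 3,"claw": -0.6},{"ax": 0,"ay": 0,"az": 0,"x": 0.1,"y": 0.1,"z": 6,"claw": -0.6},{"ax": 0,"ay": 0,"az": 0,"x": 0.1,"y": 0.1,"z": 9,"claw": -0.6},{"ax": 0,"ay": 0,"az": 0,"x": 0.1,"y": 0.1,"z": 10.2,"claw": -0.6},{"ax": 0,"ay": 0,"az": 0,"x": 0.1,"y": 0.1,"z": 10.2,"claw": -0.6},{"ax": 0,"ay": 0,"az": 0,"x": 0.1,"y": 0.1,"z": 10.2,"claw": 1},{"ax": 0,"ay": 0,"az": 0,"x": 0.1,"y": 0.1,"z": 10.2,"claw": 1},{"ax": 0,"ay": 0,"az": 0,"x": 0.1,"y": 0.1,"z": 10.2,"claw": 1},{"ax": 0,"ay": 0,"az": 0,"x": 0.1,"y": 0.1,"z": 10.2,"claw": 1},{"ax": 0,"ay": 0,"az": 0,"x": 0.1,"y": 0.1,"z": 10.2,"claw": 1},{"ax": 0,"ay": 0,"az": 0,"x": 0.1,"y": 0.1,"z": 10.2,"claw": 1},{"ax": 0,"ay": 0,"az": 0,"x": 0.1,"y": 0.1,"z": 10.2,"claw": 1}]'

```text
time_s: 18.35
position: [0.3518, 0.2575, 0.0282]
tcp_rot: [0.0, 0.2, 0.98, 0.001]
force: [-1.3, -1.2, 6.5]
finger_gap: 0.518
gripper_force: 30.0
```

```bash
python3 - <<'E'
from h import *
s=state(); print(s["position"],s["finger_gap"],s["gripper_force"])
go((.4526,.1373,.15),67)
E
```

```text
[0.35180958 0.25748562 0.02816783] 0.5181383263377458 29.955353900804766
shift cm [-13.98  -7.1  -12.19] turn [ 0.001  0.    -0.001]
```

servo_tool --moves '[{"ax": 0,"ay": 0,"az": 0,"x": 0,"y": 0,"z": -4,"claw": 1},{"ax": 0,"ay": 0,"az": 0,"x": 0,"y": 0,"z": -8,"claw": 1},{"ax": 0,"ay": 0,"az": 0,"x": -2,"y": -1,"z": -10,"claw": 1},{"ax": 0,"ay": 0,"az": 0,"x": -5.5,"y": -3,"z": -10,"claw": 1},{"ax": 0,"ay": 0,"az": 0,"x": -9,"y": -5,"z": -10,"claw": 1},{"ax": 0,"ay": 0,"az": 0,"x": -12.5,"y": -6.5,"z": -10,"claw": 1},{"ax": 0,"ay": 0,"az": 0,"x": -14,"y": -7.1,"z": -10,"claw": 1},{"ax": 0,"ay": 0,"az": 0,"x": -14,"y": -7.1,"z": -8,"claw": 1},{"ax": 0,"ay": 0,"az": 0,"x": -14,"y": -7.1,"z": -6,"claw": 1},{"ax": 0,"ay": 0,"az": 0,"x": -14,"y": -7.1,"z": -5.3,"claw": 1},{"ax": 0,"ay": 0,"az": 0,"x": -14,"y": -7.1,"z": -5.3,"claw": 1},{"ax": 0,"ay": 0,"az": 0,"x": -14,"y": -7.1,"z": -5.3,"claw": 1}]'

```text
time_s: 19.55
position: [0.4527, 0.1374, 0.0809]
tcp_rot: [0.0, 0.199, 0.98, 0.0]
force: [0.4, 0.2, -1.2]
finger_gap: 0.518
gripper_force: 30.0
```

```bash
python3 - <<'E'
from h import *
s=state(); print(s["position"],s["finger_gap"],s["force"])
go((.4526,.1373,.0472),67)
E
```

```text
[0.45270123 0.13736131 0.08088025] 0.5184864000732352 [ 0.44045037  0.17182172 -1.1708461 ]
shift cm [ 0.01 -0.01  3.37] turn [0.001 0.    0.   ]
```

servo_tool --moves '[{"ax": 0,"ay": 0,"az": 0,"x": 0,"y": 0,"z": 0.7,"claw": 1},{"ax": 0,"ay": 0,"az": 0,"x": 0,"y": 0,"z": 1.4,"claw": 1},{"ax": 0,"ay": 0,"az": 0,"x": 0,"y": 0,"z": 2.1,"claw": 1},{"ax": 0,"ay": 0,"az": 0,"x": 0,"y": 0,"z": 2.8,"claw": 1},{"ax": 0,"ay": 0,"az": 0,"x": 0,"y": 0,"z": 3.2,"claw": 1},{"ax": 0,"ay": 0,"az": 0,"x": 0,"y": 0,"z": 3.4,"claw": 1},{"ax": 0,"ay": 0,"az": 0,"x": 0,"y": 0,"z": 3.5,"claw": 1},{"ax": 0,"ay": 0,"az": 0,"x": 0,"y": 0,"z": 3.5,"claw": 1}]'

```text
time_s: 20.35
position: [0.4521, 0.1369, 0.0471]
tcp_rot: [-0.001, 0.2, 0.98, 0.0]
force: [-7.1, -1.7, 19.5]
finger_gap: 0.516
gripper_force: 29.9
```

servo_tool --moves '[{"ax": 0,"ay": 0,"az": 0,"x": 0,"y": 0,"z": -0.1,"claw": -0.24},{"ax": 0,"ay": 0,"az": 0,"x": 0,"y": 0,"z": -0.1,"claw": -0.24},{"ax": 0,"ay": 0,"az": 0,"x": 0,"y": 0,"z": -0.1,"claw": -0.24},{"ax": 0,"ay": 0,"az": 0,"x": 0,"y": 0,"z": -0.1,"claw": -0.24},{"ax": 0,"ay": 0,"az": 0,"x": 0,"y": 0,"z": -2,"claw": -0.24},{"ax": 0,"ay": 0,"az": 0,"x": 0,"y": 0,"z": -6,"claw": -0.24},{"ax": 0,"ay": 0,"az": 0,"x": 0,"y": 0,"z": -10,"claw": -0.1},{"ax": 0,"ay": 0,"az": 0,"x": 0,"y": 0,"z": -13,"claw": -0.1},{"ax": 0,"ay": 0,"az": 0,"x": 0,"y": 0,"z": -13,"claw": -0.1},{"ax": 0,"ay": 0,"az": 0,"x": 0,"y": 0,"z": -13,"claw": -0.1}]'

```text
time_s: 21.35
position: [0.4525, 0.1372, 0.1756]
tcp_rot: [0.0, 0.199, 0.98, 0.0]
force: [-0.6, -0.5, -0.5]
finger_gap: 0.549
gripper_force: 0.0
```

```bash
python3 - <<'E'
from h import *
s=state(); print(s["position"],s["finger_gap"],s["force"])
go((.6305,.3225,.15),66)
E
```

```text
[0.45249792 0.13719384 0.17562591] 0.5488170861498031 [-0.60439038 -0.46829142 -0.49906531]
shift cm [-9.14 24.01  2.59] turn [0.001 0.    0.017]
```

servo_tool --moves '[{"ax": 0,"ay": 0,"az": 0,"x": -1.5,"y": 4,"z": 0,"claw": -0.1},{"ax": 0,"ay": 0,"az": 0,"x": -3,"y": 8,"z": 0,"claw": -0.1},{"ax": 0,"ay": 0,"az": 0.01,"x": -4.5,"y": 12,"z": 0,"claw": -0.1},{"ax": 0,"ay": 0,"az": 0.017,"x": -6,"y": 16,"z": 0,"claw": -0.1},{"ax": 0,"ay": 0,"az": 0.017,"x": -7.5,"y": 20,"z": 0,"claw": -0.1},{"ax": 0,"ay": 0,"az": 0.017,"x": -9.1,"y": 23,"z": 0,"claw": -0.1},{"ax": 0,"ay": 0,"az": 0.017,"x": -9.1,"y": 24,"z": 0,"claw": -0.1},{"ax": 0,"ay": 0,"az": 0.017,"x": -9.1,"y": 24,"z": 0,"claw": -0.1},{"ax": 0,"ay": 0,"az": 0.017,"x": -9.1,"y": 24,"z": 0,"claw": -0.1}]'

```text
time_s: 22.25
position: [0.6288, 0.3211, 0.1738]
tcp_rot: [-0.001, 0.208, 0.978, -0.001]
force: [-0.4, 0.2, -0.3]
finger_gap: 0.549
gripper_force: 0.0
```

```bash
python3 - <<'E'
from h import *
s=state(); print(s["position"],s["finger_gap"],s["force"])
c=read_camera("wrist"); print(proj(c,(.6305,.3225,.044)))
t=read_camera("side"); w=c["color"]
k=np.vstack([cv2.resize(w[120:320,100:540],(660,300)),cv2.resize(t["color"][150:300,150:430],(560,300))[:, :].copy() if 0 else cv2.copyMakeBorder(cv2.resize(t["color"][150:300,150:430],(560,300)),0,0,0,100,cv2.BORDER_CONSTANT)])
cv2.imwrite("pics/w7.png",cv2.convertScaleAbs(k[:,:,::-1],alpha=1.2))
go((.6305,.3225,.030),66)
E
```

```text
[0.62884827 0.32110523 0.17380008] 0.5487383285233303 [-0.44701812  0.22452608 -0.29825816]
[321.32592954 193.18081836]
shift cm [-0.05  0.23 14.51] turn [-0.002 -0.001 -0.001]
```

View pics/w7.png

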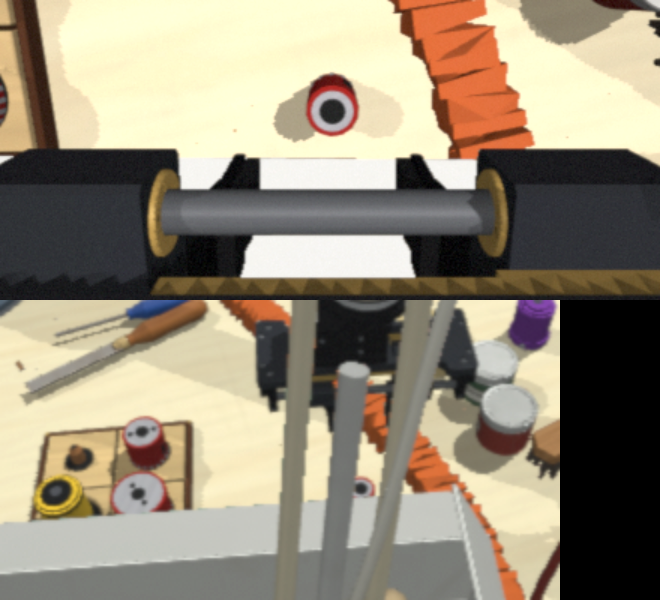

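The side view shows the guard, large saw and medium saw seated in the caddy. The small saw is at wrist pixel (321,192) as predicted, and the hose and flap are clear.

servo_tool --moves '[{"ax": 0,"ay": 0,"az": 0,"x": 0,"y": 0.2,"z": 3,"claw": -0.1},{"ax": 0,"ay": 0,"az": 0,"x": 0,"y": 0.2,"z": 6,"claw": -0.1},{"ax": 0,"ay": 0,"az": 0,"x": 0,"y": 0.2,"z": 9,"claw": -0.1},{"ax": 0,"ay": 0,"az": 0,"x": 0,"y": 0.2,"z": 12,"claw": -0.1},{"ax": 0,"ay": 0,"az": 0,"x": 0,"y": 0.2,"z": 13,"claw": -0.1},{"ax": 0,"ay": 0,"az": 0,"x": 0,"y": 0.2,"z": 13,"claw": -0.1}]'

```text
time_s: 22.95
position: [0.6297, 0.3231, 0.0443]
tcp_rot: [-0.001, 0.208, 0.978, -0.001]
force: [0.0, 0.0, -0.3]
finger_gap: 0.547
gripper_force: 0.0
```

servo_tool --moves '[{"ax": 0,"ay": 0,"az": 0,"x": -0.05,"y": 0,"z": 0.7,"claw": -0.1},{"ax": 0,"ay": 0,"az": 0,"x": -0.05,"y": 0,"z": 1.4,"claw": -0.1},{"ax": 0,"ay": 0,"az": 0,"x": -0.05,"y": 0,"z": 1.4,"claw": -0.1},{"ax": 0,"ay": 0,"az": 0,"x": -0.05,"y": 0,"z": 1.4,"claw": 1},{"ax": 0,"ay": 0,"az": 0,"x": -0.05,"y": 0,"z": 1.4,"claw": 1},{"ax": 0,"ay": 0,"az": 0,"x": -0.05,"y": 0,"z": 1.4,"claw": 1},{"ax": 0,"ay": 0,"az": 0,"x": -0.05,"y": 0,"z": 1.4,"claw": 1},{"ax": 0,"ay": 0,"az": 0,"x": -0.05,"y": 0,"z": 1.4,"claw": 1},{"ax": 0,"ay": 0,"az": 0,"x": -0.05,"y": 0,"z": 1.4,"claw": 1}]'

```text
time_s: 23.85
position: [0.6316, 0.3239, 0.032]
tcp_rot: [0.0, 0.208, 0.978, 0.0]
force: [-1.1, -1.6, 3.8]
finger_gap: 0.356
gripper_force: 30.0
```

```bash
python3 - <<'E'
from h import *
s=state(); print(s["position"],s["finger_gap"],s["gripper_force"])
go((.4202,.0607,.15),67)
E
```

```text
[0.63159036 0.32391765 0.03196062] 0.3561767753063655 30.000607799738646
shift cm [  8.6  -32.64 -11.82] turn [ 0.     0.    -0.018]
```

servo_tool --moves '[{"ax": 0,"ay": 0,"az": 0,"x": 0,"y": 0,"z": -4,"claw": 1},{"ax": 0,"ay": 0,"az": 0,"x": 0,"y": 0,"z": -8,"claw": 1},{"ax": 0,"ay": 0,"az": 0,"x": 0,"y": -1,"z": -11.8,"claw": 1},{"ax": 0,"ay": 0,"az": 0,"x": 1,"y": -5,"z": -11.8,"claw": 1},{"ax": 0,"ay": 0,"az": 0,"x": 2,"y": -9,"z": -11.8,"claw": 1},{"ax": 0,"ay": 0,"az": 0,"x": 3,"y": -13,"z": -11.8,"claw": 1},{"ax": 0,"ay": 0,"az": -0.018,"x": 4,"y": -17,"z": -11.8,"claw": 1},{"ax": 0,"ay": 0,"az": -0.018,"x": 5,"y": -21,"z": -11.8,"claw": 1},{"ax": 0,"ay": 0,"az": -0.018,"x": 6.5,"y": -25,"z": -11.8,"claw": 1},{"ax": 0,"ay": 0,"az": -0.018,"x": 8,"y": -29,"z": -11.8,"claw": 1},{"ax": 0,"ay": 0,"az": -0.018,"x": 8.6,"y": -32,"z": -11.8,"claw": 1},{"ax": 0,"ay": 0,"az": -0.018,"x": 8.6,"y": -32.6,"z": -11.8,"claw": 1},{"ax": 0,"ay": 0,"az": -0.018,"x": 8.6,"y": -32.6,"z": -11.8,"claw": 1},{"ax": 0,"ay": 0,"az": -0.018,"x": 8.6,"y": -32.6,"z": -11.8,"claw": 1}]'

```text
time_s: 25.25
position: [0.4214, 0.0622, 0.1497]
tcp_rot: [0.001, 0.199, 0.98, 0.0]
force: [0.3, -0.1, -0.7]
finger_gap: 0.357
gripper_force: 30.0
```

```bash
python3 - <<'E'
from h import *
s=state(); print(s["position"],s["finger_gap"],s["force"],s["qpos"])
go((.4202,.0607,.083),67)
E
```

```text
[0.42135526 0.06218053 0.14970829] 0.3573355652805005 [ 0.29742942 -0.0644942  -0.66371446] [-0.50272632  0.16726019  0.28761948  2.20087143 -0.06770886  0.77968611
  1.00016685]
shift cm [ 0.06 -0.19  6.67] turn [0.001 0.001 0.002]
```

servo_tool --moves '[{"ax": 0,"ay": 0,"az": 0,"x": 0,"y": -0.1,"z": 2.5,"claw": 1},{"ax": 0,"ay": 0,"az": 0,"x": 0,"y": -0.1,"z": 5,"claw": 1},{"ax": 0,"ay": 0,"az": 0,"x": 0,"y": -0.1,"z": 6.6,"claw": 1},{"ax": 0,"ay": 0,"az": 0,"x": 0,"y": -0.1,"z": 6.6,"claw": 1},{"ax": 0,"ay": 0,"az": 0,"x": 0,"y": -0.1,"z": 6.6,"claw": 1}]'

```text
time_s: 25.75
position: [0.4207, 0.0611, 0.0835]
tcp_rot: [0.0, 0.198, 0.98, -0.0]
force: [0.4, 0.1, -0.4]
finger_gap: 0.359
gripper_force: 30.0
```

```bash
python3 - <<'E'
from h import *
s=state(); print(s["position"],s["qpos"])
go((.4202,.0607,.051),67)
E
```

```text
[0.42068602 0.06106026 0.08345923] [-0.47137105  0.28770607  0.26676052  2.25920633 -0.13113748  0.6082884
  1.06400107]
shift cm [ 0.03 -0.05  3.25] turn [-0.     0.     0.002]
```

servo_tool --moves '[{"ax": 0,"ay": 0,"az": 0,"x": 0,"y": 0,"z": 0.7,"claw": 1},{"ax": 0,"ay": 0,"az": 0,"x": 0,"y": 0,"z": 1.4,"claw": 1},{"ax": 0,"ay": 0,"az": 0,"x": 0,"y": 0,"z": 2.1,"claw": 1},{"ax": 0,"ay": 0,"az": 0,"x": 0,"y": 0,"z": 2.7,"claw": 1},{"ax": 0,"ay": 0,"az": 0,"x": 0,"y": 0,"z": 3.1,"claw": 1},{"ax": 0,"ay": 0,"az": 0,"x": 0,"y": 0,"z": 3.25,"claw": 1},{"ax": 0,"ay": 0,"az": 0,"x": 0,"y": 0,"z": 3.3,"claw": 1},{"ax": 0,"ay": 0,"az": 0,"x": 0,"y": 0,"z": 3.3,"claw": 1}]'

```text
time_s: 26.55
position: [0.4195, 0.0602, 0.0508]
tcp_rot: [-0.0, 0.199, 0.98, 0.0]
force: [-2.3, -0.2, 5.5]
finger_gap: 0.356
gripper_force: 30.0
```

servo_tool --moves '[{"ax": 0,"ay": 0,"az": 0,"x": 0,"y": 0,"z": 0,"claw": 0.08},{"ax": 0,"ay": 0,"az": 0,"x": 0,"y": 0,"z": 0,"claw": 0.08},{"ax": 0,"ay": 0,"az": 0,"x": 0,"y": 0,"z": 0,"claw": 0.08},{"ax": 0,"ay": 0,"az": 0,"x": 0,"y": 0,"z": 0,"claw": 0.08},{"ax": 0,"ay": 0,"az": 0,"x": 0,"y": 0,"z": -2,"claw": 0.08},{"ax": 0,"ay": 0,"az": 0,"x": 0,"y": 0,"z": -6,"claw": 0.08},{"ax": 0,"ay": 0,"az": 0,"x": 0,"y": 0,"z": -10,"claw": 0.08},{"ax": 0,"ay": 0,"az": 0,"x": 0,"y": 0,"z": -14,"claw": 0.08},{"ax": 0,"ay": 0,"az": 0,"x": -4,"y": 1,"z": -18,"claw": 0.08},{"ax": 0,"ay": 0,"az": 0,"x": -8,"y": 3,"z": -20,"claw": 0.08},{"ax": 0,"ay": 0,"az": 0,"x": -12,"y": 5,"z": -20,"claw": 0.08},{"ax": 0,"ay": 0,"az": 0,"x": -16,"y": 6,"z": -20,"claw": 0.08},{"ax": 0,"ay": 0,"az": 0,"x": -16,"y": 6,"z": -20,"claw": 0.08},{"ax": 0,"ay": 0,"az": 0,"x": -16,"y": 6,"z": -20,"claw": 0.08}]'

```text
time_s: 27.95
position: [0.5904, 0.0527, 0.2493]
tcp_rot: [-0.001, 0.199, 0.98, -0.001]
force: [-0.4, -0.0, -0.2]
finger_gap: 0.46
gripper_force: 0.0
```

```bash
python3 - <<'E'
from h import *
c=read_camera("wrist"); print(np.round(state()["position"],3))
for n,X in dict(L=(.529,.105,.063),M=(.4526,.1373,.063),S=(.4202,.0607,.063),G=(.4965,.0285,.077)).items(): print(n,np.round(proj(c,X)))
w=c["color"]; t=read_camera("side")["color"]
k=np.vstack([cv2.resize(w[0:220,120:520],(545,300)),cv2.resize(t[180:280,150:332],(545,300))])
cv2.imwrite("pics/w8.png",cv2.convertScaleAbs(k[:,:,::-1],alpha=1.2))
E
```

```text
[0.59  0.053 0.25 ]
L [343. 105.]
M [345.  13.]
S [257.  13.]
G [258. 104.]
```

View pics/w8.png

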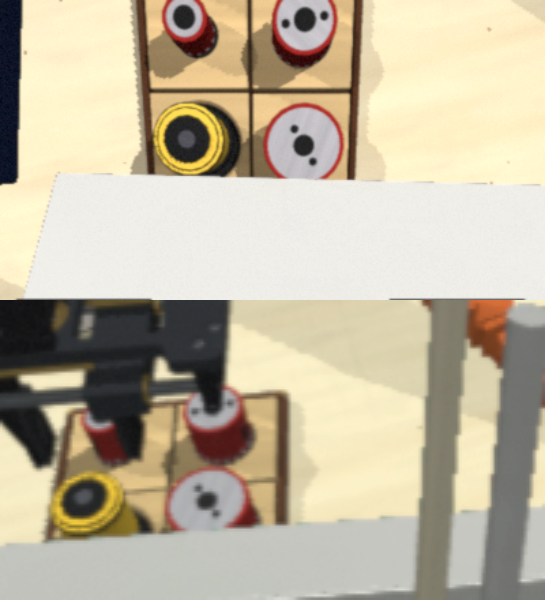

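All four items match their predicted seated pixels. In the upper panel: large (304,145), medium (304,20), small (184,17), guard (188,138). Nothing is tilted and the gripper is clear, so I'm handing in.

```bash
python3 -c "
from bench import *
print(job_done())"
```

```text
the job is handed in; nothing more can be done
None
```

The guard is fully closed and standing upright in its recess, each of the three saws sits fully down over its matching plug, everything has been let go, and I handed the job in at about 28 s.

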